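# Dose the nib mill, fit its bayonet lid and hold it at half twist

### The arm

A 6-joint arm with a two-finger parallel gripper is mounted at the origin on a cart in front of the work surface, level with it; the furniture and walls round the work are solid. World frame = base frame: x ahead of the robot, y to its left, z up, the work surface at z = 0. Lengths are in m, angles in rad, forces in N, time in s.
With the tool pointing down it reaches from about 0.35 to 0.975 m from the base axis. Payload 4.9 kg.
Tool frame: the origin (TCP) lies on the centre line of the jaws, within the pads' length; the fingertips stand 8 mm ahead of it and the grasp point (between the pads) lies 11 mm behind it; z points along the fingers, y is the line along which they close (so a half turn about z gives the same grasp; the last joint's range is limited). The gripper opens to 85 mm and grips with 20 to 120 N. Pads are 22 mm wide; open, the fingers measure 114 mm over their backs; the gripper's body (76 mm by 85 mm) begins 54 mm behind the grasp point. The pads swing forward as they close: fully open they stand 13 mm farther back than shut.
Start: joints at [-1.221, 0.053, 1.613, -0, 1.476, -0.119], TCP at [0.282, -0.558, 0.239] pointing down, gripper open.
Joint ranges: [-3.01, 3.01], [-1.01, 2.22], [0.06, 2.58], [-1.02, 4.17], [0.09, 2.62], [-3.14, 3.14]. Speed limits (rad/s): [2.57, 2.57, 3.14, 3.14, 3.14, 3.14].

### API

Orientations are given as a rotation vector (axis times angle).
In Python, from cell import arm, get_image gives the robot as it stands. The module is installed in compiled form; this text tells all that it offers.
- The arm moves only by the tool step_arm, never from a script. Its argument "motion" is text: rows parted by semicolons, each of 5 numbers parted by spaces: the shift along the tool's x, y, z in cm, then the turn about the tool's z in rad, then the closure in counts, from 0 (fully open) to 255 (shut). A call has 1 to 5 rows; each row is the pose to reach, as a shift and turn from the pose commanded when the call began, along the tool's axes at that moment; what a row does not reach only later rows make up. A row lasts 1/8 s, in which the tool goes at most 62.5 mm and 10.7 degrees, less where a joint would pass 70% of its speed; a pose out of reach is approached as far as the arm can. A call with a gripper value outside its range is refused whole. The fingers move at their own pace and stop on an object; the grip force is fixed at half the most. Time passes only in rows, so rows that repeat a pose let the fingers close. It gives the time, the measured TCP pose, the force, the opening and the grip force at its end, in the units of the state.
- arm.observe(): the state, without advancing time (a new reading comes with each control period).
- get_image(name): name is "side" or "top" or "wrist"; returns a dict with "img" (400x640x3 uint8, blue, green, red), "intrinsics" (3x3 intrinsics, pixels), "world_from_camera" (4x4, takes a point from camera to world coordinates); the wrist camera has in their place "hand_eye" (4x4, takes a point from camera to tool coordinates, whose origin is the TCP and whose axes are the flange's). Camera axes: x right, y up, looking along -z (the intrinsics and any distortion apply to the point x, -y, -z); pixel columns grow to the right and rows downward; lengths in m; the calibration is good to about 2 mm. A picture is of the moment at which its call begins: read the wrist's pose just before it. There is no depth.
- arm.close_job(): hands the job in; it is judged then, once.
The state is a dict: "time_s": time; "joints": joint angles; "joint_velocities": joint speeds; "effort": joint torques, N m; "tcp_pos": TCP position; "tool_rot": TCP orientation; "ft_force": force on the tool from outside, world axes, zero at the start; "ft_torque": the same for the moment, N m; "finger_gap": finger opening in m; "finger_force": force on a finger pad.
Only numpy, scipy, OpenCV 4.12 (cv2) and the standard library are available. Lean on these libraries where they do the work, as an engineer would, in place of code of your own. Each camera call takes 0.05 s, during which the arm holds its last target. There are 200 camera calls.

### The job

Dose the cocoa nib mill: swing the red-posted dosing lever clockwise all the way to its stop and let it spring back. Then put the loose lid into the mill's mouth, its lugs through the two notches, until it sits fully down, and twist it clockwise against the spring to half-way, the yellow marks, well short of the lock click at the red marks. Finish there, still gripping the lid and holding it at half-way; do not disturb the tin or the shaker.

Things in the scene. Friction and masses are not known exactly. Their poses are not given: they have to be found in the camera images.
- mill_mouth (a point): Centre of the round mouth of the fixed white nib mill, on its upright axis (z), level with the steel collar's top, 90 mm above the bench. Mill place and yaw vary. Mouth 81 mm across, collar 120 mm across outside. Two notches, 20 mm wide, out to radius 49 mm, on this frame's +x and -x axes. Below the 8 mm thick rim a groove runs round for the lugs; the socket is 32 mm deep.
- half_mark (a point): A yellow mark on the collar's top, radius 55 mm, 0.6 rad clockwise (from above) of the +x notch; its twin lies opposite. Blue marks stand at the notches (lid inserted), red ones 1.2 rad clockwise of them (lock). The white ticks on the lid's rim, in line with its bar and lugs, point to the mark reached.
- doser (a point): Top centre of the mill's dosing unit, a white block 110 x 90 mm, 100 mm high, 160 mm from the mouth along the mill's +y. It carries the dosing lever in front and, 34 mm behind this point, an amber hopper 76 mm across, up to 180 mm above the bench. All stands on a black base plate 140 x 275 x 12 mm.
- lid_grip (a point): Centre of the lid's upright wooden bar handle: 60 mm long (x), 16 mm wide (y), 44 mm high (z up). The bar stands on a black disc, 100 mm across, 8 mm thick; this point is 30 mm above the disc's underside and 50 mm above the bench at the start, where the lid stands upright, in a place swapped with tin and shaker. About 0.2 kg.
- lid_seat (a point): Point on the lid's axis at the disc's underside, 30 mm below the centre of the bar; it meets the centre of the mouth when the lid is fully down. Below it stands a steel plug, 76 mm across, 20 mm deep, with a chamfered foot.
- lid_lug (a point): One of the lid's two bayonet lugs, at +x of the bar; the other is opposite. Each is 14 mm wide, reaches to radius 46 mm and lies 10 to 18 mm below the disc's underside, in line with the bar. Either lug may go into either notch.
- drive_ring (a joint): Sprung ring in the socket, turned by the lid's lugs: rad, 0 at rest, grows clockwise from above, end (lock click) at 1.1. The lid turns about 0.1 rad freely before its lugs meet the ring, so half-way (lid at 0.6, yellow mark) reads 0.5. It resists with 0.06 N m at rest, 0.17 half-way, and turns the lid most of the way back when let go. Anticlockwise the lid is blocked.
- dose_lever (a joint): Sprung dosing lever on the dosing unit: rad, 0 at rest, stop at 0.9. It swings about an upright axis, clockwise from above, and springs back when let go. The post needs about 1.1 N at rest and 4.5 N at the stop.
- lever_post (a point): Middle of the lever's upright round red post, 14 mm thick, 117 to 165 mm above the bench; this point is 142 mm above the bench and 80 mm from the lever's axis. The flat lever arm lies below it, top at 117 mm. At rest the post is on the robot's side of the axis and towards the mouth.
- lever_pivot (a point): Point on the lever's upright axis, level with the middle of the red post; fixed to the mill.
- tin_mid (a point): Bystander: round pastille tin, purple with a tan lid, 70 mm across, 36 mm high; this point is half-way up. Loose; leave it alone.
- shaker_mid (a point): Bystander: pale grey cocoa shaker, 61 mm across, 97 mm high; this point is half-way up. Loose; leave it alone.

How it is judged:
By the outcome, as a careful person would: the job done as asked, in the order asked, and still so for the second after the job is handed in, while the arm keeps its last pose, push and grip.
It also fails if it takes over 58 s, if anything falls off the work surface, if the arm or the gripper's body presses on something with over 40 N, if the wrist force passes 120 N, or if a joint passes its speed limit or range.

## Working session

There is one attempt and no reset: what is moved stays moved. The work goes in short steps, Python scripts to look and compute and a tool call to move; the robot and the scene stay as the last step left them, time stands still between calls to the robot, and variables do not carry over. Pictures are saved under pics/ and viewed, at most 10 in all, crops included, and the job is handed in when it is done.

Besides the shell and the picture viewer there is one more tool, called after "Call:" as name(argument=value, ...), one argument or row to a line, values as JSON. step_arm: Moves the arm, as the interface text tells. Its arguments: {"type":"object","properties":{"motion":{"type":"string"}},"required":["motion"]}

```bash
mkdir -p pics; python3 - <<'E'
from cell import arm,get_image
import cv2,numpy as np
print(arm.observe())
for n in("top","side"):
    d=get_image(n);cv2.imwrite(f"pics/{n}0.png",d["img"]);print(n,d["intrinsics"],d["world_from_camera"],[k for k in d])
d=get_image("wrist");print(d["intrinsics"],d["hand_eye"],d.keys())
E
```

```text
{'time_s': 0.0, 'joints': array([-1.22101970e+00,  5.33363615e-02,  1.61431140e+00, -4.16516473e-08,
        1.47597516e+00, -1.19012306e-01]), 'joint_velocities': array([-0.00157909, -0.00073424,  0.00029418,  0.00018175,  0.0003576 ,
       -0.0005887 ]), 'effort': array([ 3.06512802e-04, -3.93675399e+01, -3.70180643e+01, -2.05190081e-04,
        6.79917153e-03,  4.75839613e-06]), 'tcp_pos': array([ 0.28216276, -0.55700121,  0.2380653 ]), 'tool_rot': array([-3.05372466e+00, -7.29179230e-01,  3.66983087e-04]), 'ft_force': array([ 0.23008784, -0.0670478 , -0.2457395 ]), 'ft_torque': array([-0.01835457,  0.01787242, -0.03329379]), 'finger_force': 0.0, 'finger_gap': 0.08592651217799453}
top [[400.84824258   0.         317.71952814]
 [  0.         400.84824258 204.20622456]
 [  0.           0.           1.        ]] [[-0.01790678  0.99601046 -0.08742144  0.46254277]
 [-0.99983532 -0.01809572 -0.00136914 -0.00895429]
 [-0.00294563  0.08738252  0.99617048  1.11765455]
 [ 0.          0.          0.          1.        ]] ['img', 'intrinsics', 'world_from_camera']
side [[385.26182035   0.         321.86238796]
 [  0.         385.26182035 196.82197784]
 [  0.           0.           1.        ]] [[-0.98188651  0.097818   -0.16226684  0.41667804]
 [-0.18848776 -0.59138518  0.78405098  0.66341522]
 [-0.01926791  0.80043439  0.59911063  0.63864153]
 [ 0.          0.          0.          1.        ]] ['img', 'intrinsics', 'world_from_camera']
[[335.04348253   0.         318.20331863]
 [  0.         335.04348253 204.95995929]
 [  0.           0.           1.        ]] [[-1.33356508e-03  9.44022402e-01  3.29878653e-01  8.45895832e-02]
 [ 9.99998461e-01  8.82933467e-04  1.51587273e-03  2.06327183e-04]
 [ 1.13975691e-03  3.29880167e-01 -9.44022127e-01 -1.34196343e-01]
 [ 0.00000000e+00  0.00000000e+00  0.00000000e+00  1.00000000e+00]] dict_keys(['img', 'intrinsics', 'hand_eye'])
```

View pics/top0.png

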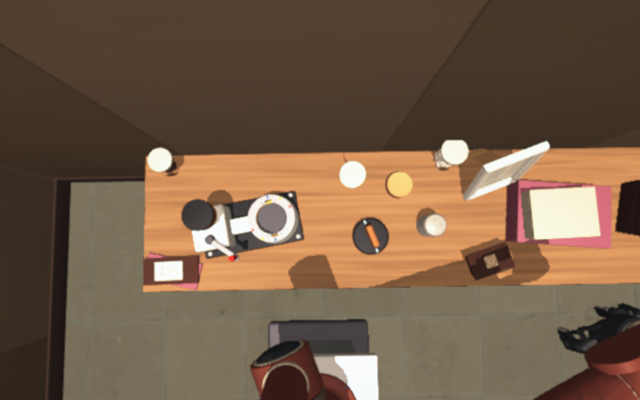

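View pics/side0.png

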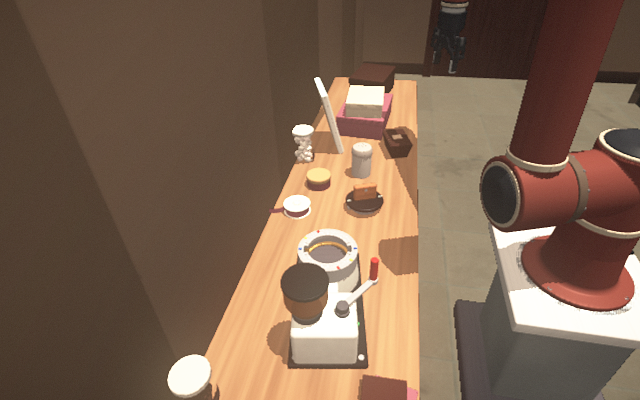

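The top view shows the mill's mouth at about (273,216), the post tip at (233,258) and the lid bar at (371,236). The side view shows the mouth at (328,247), the post at (375,268), its pivot knob at (342,308) and the bar at (365,191).

```bash
cat > h.py <<'E'
import numpy as np,cv2
from scipy.spatial.transform import Rotation as R
from cell import arm,get_image
def cam(n,save=None):
    s=arm.observe(); d=get_image(n)
    if save: cv2.imwrite(f"pics/{save}.png",d["img"])
    if n=="wrist":
        T=np.eye(4);T[:3,:3]=R.from_rotvec(s["tool_rot"]).as_matrix();T[:3,3]=s["tcp_pos"];T=T@d["hand_eye"]
    else:T=d["world_from_camera"]
    return d["img"],d["intrinsics"],T
def ray(c,p):
    _,K,T=c;v=T[:3,:3]@np.array([(p[0]-K[0,2])/K[0,0],-(p[1]-K[1,2])/K[1,1],-1]);return T[:3,3],v/np.linalg.norm(v)
def plane(c,p,z):
    o,v=ray(c,p);return o+v*(z-o[2])/v[2]
def tri(c1,p1,c2,p2):
    (a,u),(b,v)=ray(c1,p1),ray(c2,p2)
    t=np.linalg.lstsq(np.c_[u,-v],b-a,rcond=None)[0];x,y=a+t[0]*u,b+t[1]*v
    return (x+y)/2,np.linalg.norm(x-y)
def proj(c,P):
    _,K,T=c;q=T[:3,:3].T@(np.array(P)-T[:3,3]);return np.array([K[0,2]+K[0,0]*q[0]/-q[2],K[1,2]+K[1,1]*q[1]/q[2]])
def totool(P):
    s=arm.observe();return R.from_rotvec(s["tool_rot"]).as_matrix().T@(np.array(P)-s["tcp_pos"])*100
E
python3 - <<'E'
from h import *
t=cam("top");s=cam("side")
for n,a,b in[("mouth",(273,216),(328,247)),("posttop",(233,258),(375,262)),("pivot",(210,240),(342,308)),("bar",(371,236),(365,191)),("hopper",(199,215),(305,281)),("tin",(400,184),(319,176)),("shaker",(432,225),(362,152))]:
    print(n,tri(t,a,s,b),plane(t,a,.09)[:2])
def show(c,x0,y0,x1,y1,f):return cv2.resize(c[0][y0:y1,x0:x1],None,fx=f,fy=f,interpolation=cv2.INTER_CUBIC)
a=show(t,180,180,320,280,5);cv2.imwrite("pics/a.png",a)
b=show(s,270,170,410,275,5);cv2.imwrite("pics/b.png",b)
E
```

```text
mouth (array([0.52300071, 0.10785183, 0.08799116]), np.float64(0.00309141699264018)) [0.5244179  0.10781374]
posttop (array([0.42268724, 0.19682225, 0.15424409]), np.float64(0.0015083184606061507)) [0.41922531 0.21051145]
pivot (array([0.46770697, 0.26484204, 0.10731578]), np.float64(0.003709605463124573)) [0.46591782 0.26934284]
bar (array([ 0.46959818, -0.14704499,  0.05213174]), np.float64(0.001283976443755021)) [ 0.46872971 -0.14217961]
hopper (array([0.52623658, 0.27355873, 0.17255576]), np.float64(0.0025462221517216824)) [0.5304298  0.29798555]
tin (array([ 0.60959777, -0.23417932,  0.02632871]), np.float64(0.0005120619788356364)) [ 0.60125889 -0.22101031]
shaker (array([ 0.49506178, -0.30297211,  0.07600043]), np.float64(0.0012889725652165324)) [ 0.49399061 -0.2990675 ]
```

View pics/a.png

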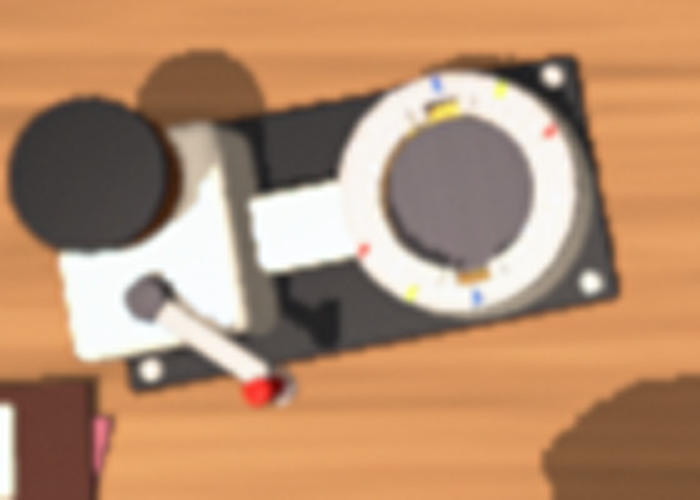

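In the enlarged crop, the blue marks are at (437,84) and (477,298), the yellow marks at (501,90) and (411,293), the pivot at (150,298) and the post top at (258,392).

```bash
python3 - <<'E'
from h import *
t=cam("top");s=cam("side")
P=lambda u,v,z:plane(t,(180+u/5,180+v/5),z)
b1,b2=P(437,84,.09),P(477,298,.09);y1,y2=P(501,90,.09),P(411,293,.09)
print("blue",b1,b2,"mid",(b1+b2)/2,np.linalg.norm(b1-b2),"yel mid",(y1+y2)/2)
d=(b1-b2)[:2];m=((b1+b2+y1+y2)/4)[:2];yaw=np.arctan2(d[1],d[0])
print("mouth",m,"yaw",yaw,"yel ang",np.arctan2(*(y1-y2)[:2][::-1]))
ya=np.array([-np.sin(yaw),np.cos(yaw)]);print("doser",m+.16*ya,"hopper",m+.16*ya)
pp=P(150,298,.12)[:2];po=P(258,390,.165)[:2];r=po-pp
print("pivot",pp,"post",po,np.linalg.norm(r),np.arctan2(r[1],r[0]))
# bar mask
for c,box in((t,(345,210,395,262)),(s,(345,175,390,210))):
    x0,y0,x1,y1=box;h=cv2.cvtColor(c[0][y0:y1,x0:x1],cv2.COLOR_BGR2HSV);
    I=c[0][y0:y1,x0:x1].astype(int);k=((I[...,2]-I[...,0])>90).astype(np.uint8)
    # inside dark disc
    n,l,st,ce=cv2.connectedComponentsWithStats(k);print([(st[i].tolist(),(ce[i]+[x0,y0]).tolist()) for i in range(1,n) if 30<st[i,4]<900])
    for i in range(1,n):
        if 30<st[i,4]<900: print(cv2.minAreaRect(np.argwhere(l==i)[:,::-1].astype(np.float32)))
E
```

```text
blue [0.5742529  0.12185253 0.09      ] [0.46394258 0.1021741  0.09      ] mid [0.51909774 0.11201331 0.09      ] 0.11205180538451244 yel mid [0.51881667 0.11237989 0.09      ]
mouth [0.5189572 0.1121966] yaw 0.1765345160784013 yel ang -0.4265803844097097
doser [0.49085816 0.26970991] hopper [0.49085816 0.26970991]
pivot [0.46680809 0.26122413] post [0.42244543 0.19779923] 0.07740001737556587 -2.1811542825702057
[([21, 15, 13, 22, 138], [372.2173913043478, 235.68840579710144])]
((27.275861740112305, 25.810344696044922), (22.45340347290039, 6.171402931213379), 66.80140686035156)
[([0, 0, 45, 35, 785], [370.7108280254777, 186.371974522293])]
((22.0, 17.0), (34.0, 44.0), 90.0)
```

Call:
step_arm(
  motion="3.7 -4.9 0 0 105;7.5 -9.8 0 0 105;11.2 -14.7 0 0 105;15 -19.6 0 0 105;18.7 -24.5 0 0 105",
)

```text
time_s: 0.98
tcp_pos: [0.3386, -0.2527, 0.2394]
tool_rot: [3.055, 0.729, 0.001]
ft_force: [0.4, 0.4, -0.1]
finger_gap: 0.0502
finger_force: 0.0
```

Call:
step_arm(
  motion="3.7 -4.9 0 0 105;7.5 -9.8 0 0 105;11.2 -14.7 0 0 105;15 -19.6 0 0 105;18.7 -24.5 0 0 105",
)

```text
time_s: 1.6
tcp_pos: [0.3947, 0.0506, 0.2398]
tool_rot: [3.055, 0.729, 0.003]
ft_force: [0.5, -0.4, -0.3]
finger_gap: 0.0503
finger_force: 0.0
```

Call:
step_arm(
  motion="3 -4 0 0 105;6 -8 0 0 105;9 -11.8 0 0 105;9 -11.8 0 0 105;9 -11.8 0 0 105",
)

```text
time_s: 2.22
tcp_pos: [0.4215, 0.1943, 0.2392]
tool_rot: [3.055, 0.73, -0.001]
ft_force: [0.4, -0.2, 0.2]
finger_gap: 0.0502
finger_force: 0.0
```

```bash
python3 - <<'E'
from h import *
w=cam("wrist","w1");s=cam("side");t=cam("top")
for n,P in(("post",(.421,.1956,.165)),("pivot",(.4668,.2612,.12)),("mouth",(.519,.112,.09))):print(n,proj(w,P),proj(s,P))
I=w[0].astype(int);k=((I[...,2]>120)&(I[...,1]<70)&(I[...,0]<70)).astype(np.uint8)
n,l,st,ce=cv2.connectedComponentsWithStats(k);print([(st[i].tolist(),ce[i].tolist()) for i in range(1,n) if st[i,4]>40])
E
```

```text
post [316.38551277 221.25060537] [376.91356501 257.18387003]
pivot [264.50134692 108.11586236] [344.09051161 301.53139862]
mouth [459.59386876 131.90109207] [328.8169953  247.87252905]
[([523, 121, 9, 6, 41], [527.1219512195122, 123.85365853658537]), ([389, 132, 8, 6, 45], [392.3333333333333, 134.33333333333334]), ([303, 206, 19, 17, 259], [312.11583011583014, 213.77220077220076])]
```

View pics/w1.png

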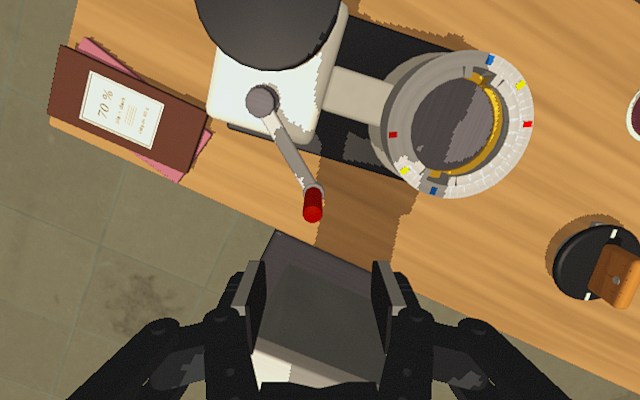

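The wrist view shows the red post at (313,214), just between the fingers. The marks centre on the mouth at about (461,127), and the lid's bar is at the lower right, near (617,275).

Call:
step_arm(
  motion="0.4 -0.3 3 0 105;0.4 -0.3 6 0 105;0.4 -0.3 9 0 105;0.4 -0.3 10.1 0 105;0.4 -0.3 10.1 0 105",
)

```text
time_s: 3.0
tcp_pos: [0.4237, 0.1984, 0.1381]
tool_rot: [3.056, 0.728, -0.001]
ft_force: [-0.1, -0.3, 0.4]
finger_gap: 0.0502
finger_force: 0.0
```

Call:
step_arm(
  motion="0 -1.7 0 0 105;-0.6 -2.9 0 0 105;-0.8 -4.1 0 0 105;-0.9 -5.3 0 0 105;-0.9 -6.4 0 0 105",
)

```text
time_s: 3.62
tcp_pos: [0.3862, 0.2525, 0.1383]
tool_rot: [3.055, 0.73, -0.001]
ft_force: [0.1, -4.4, 1.8]
finger_gap: 0.05
finger_force: 2.0
```

Call:
step_arm(
  motion="0.2 -0.8 0 0 105;0.5 -1.7 0 0 105;0.6 -2.3 0 0 105;0.6 -2.3 0 0 105",
)

```text
time_s: 4.12
tcp_pos: [0.3819, 0.2754, 0.1379]
tool_rot: [3.055, 0.73, 0.0]
ft_force: [2.5, -4.7, -1.4]
finger_gap: 0.0503
finger_force: 2.3
```

Force still reads as the spring only; push further until the stop is felt, and look.

Call:
step_arm(
  motion="0.1 -0.4 0 0 105;0.2 -0.7 0 0 105;0.2 -0.7 0 0 105",
)

```text
time_s: 4.5
tcp_pos: [0.3814, 0.2785, 0.1376]
tool_rot: [3.046, 0.726, -0.002]
ft_force: [4.3, -19.0, 0.2]
finger_gap: 0.0499
finger_force: 9.4
```

```bash
python3 - <<'E'
from h import *
t=cam("top");w=cam("wrist");print(arm.observe()["ft_force"],arm.observe()["tcp_pos"])
a=cv2.resize(t[0][200:280,180:270],None,fx=5,fy=5,interpolation=cv2.INTER_CUBIC)
cv2.imwrite("pics/lev.png",np.hstack([a,cv2.resize(w[0],(350,400))[:400]]))
E
```

```text
[  4.0855475  -18.38328779   1.23253287] [0.38138753 0.27842999 0.13761423]
```

View pics/lev.png

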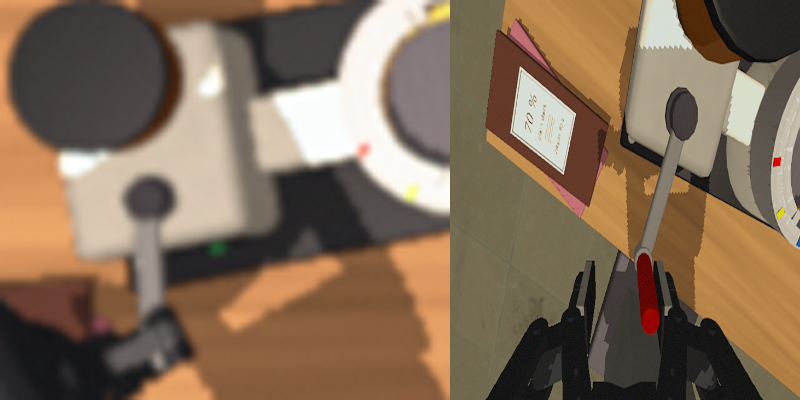

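The lever now points straight at the robot, with the post in the jaws, and the force jumped to 19 N, so the stop is reached. I'll go back along the same path so it can spring back.

Call:
step_arm(
  motion="-0.4 1.5 0 0 105;-0.8 3.5 0 0 105;-0.7 5.5 0 0 105;-0.4 7.5 0 0 105;0.1 9.4 0 0 105",
)

```text
time_s: 5.22
tcp_pos: [0.4244, 0.1992, 0.1388]
tool_rot: [-3.053, -0.728, -0.003]
ft_force: [-0.1, 0.4, 0.4]
finger_gap: 0.0503
finger_force: 0.0
```

Call:
step_arm(
  motion="0 0 -0.1 0 105;0 0 -3 0 105;0 0 -6 0 60;0 0 -9.5 0 0;0 0 -9.5 0 0",
)

```text
time_s: 5.85
tcp_pos: [0.4252, 0.2005, 0.2373]
tool_rot: [-3.053, -0.731, -0.012]
ft_force: [-0.1, 0.4, 0.4]
finger_gap: 0.0851
finger_force: 0.0
```

Call:
step_arm(
  motion="-2.2 5.4 0 0 0;-4.4 10.8 0 0 0;-6.6 16.2 0 0 0;-8.8 21.6 0 0 0;-11 27 0 0 0",
)

```text
time_s: 6.48
tcp_pos: [0.4473, -0.0925, 0.2322]
tool_rot: [-3.054, -0.73, -0.001]
ft_force: [1.2, 0.9, 0.2]
finger_gap: 0.0849
finger_force: 0.0
```

Call:
step_arm(
  motion="-2 5.4 0 0 0;-2 5.4 1 0 0;-2 5.4 1 0 0",
)

```text
time_s: 6.85
tcp_pos: [0.4533, -0.1476, 0.2211]
tool_rot: [-3.052, -0.729, 0.004]
ft_force: [-0.3, 0.3, -0.8]
finger_gap: 0.0856
finger_force: 0.0
```

```bash
python3 - <<'E'
from h import *
w=cam("wrist","w2");t=cam("top","t2")
print(arm.observe()["tcp_pos"])
I=t[0][185:290,170:320]
b=cv2.resize(I,None,fx=2,fy=2);c=w[0].copy();c[:210,:300]=b;cv2.imwrite("pics/w2c.png",c)
print(proj(w,(.4696,-.147,.072)))
E
```

```text
[ 0.4540074  -0.14721881  0.22249194]
[326.94832924 172.95521593]
```

View pics/w2c.png

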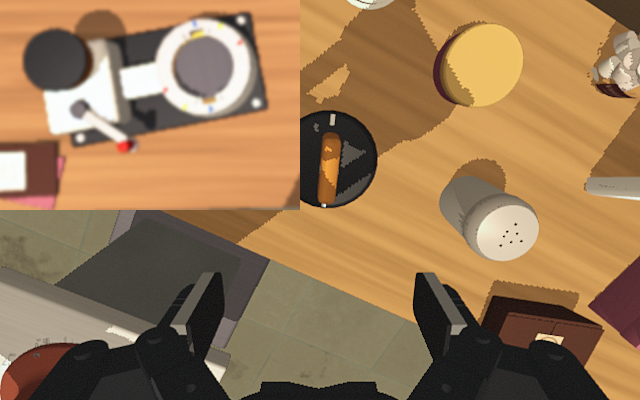

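The inset shows the lever back at rest. In the wrist view the lid's bar runs from (332,133) to (327,203). I'll fit its pose.

```bash
cat > fit.py <<'E'
from h import *
from scipy.optimize import minimize
import sys
def fitbar(w,x0,zc=.05,box=None):
    I=w[0].astype(int);k=((I[...,2]-I[...,0])>70)
    p=proj(w,(x0[0],x0[1],zc));yy,xx=np.mgrid[:400,:640]
    k&=(np.hypot(xx-p[0],yy-p[1])<43)
    n,l,st,ce=cv2.connectedComponentsWithStats(k.astype(np.uint8));d=[np.hypot(*(c-p)) if s[4]>150 and s[4]<8000 else 1e9 for c,s in zip(ce,st)]
    k=l==int(np.argmin(d));k=cv2.morphologyEx(k.astype(np.uint8),cv2.MORPH_CLOSE,np.ones((9,9)))>0
    def q(v,zt=.022):
        c,s=np.cos(v[2]),np.sin(v[2])
        P=[proj(w,(v[0]+c*a-s*b,v[1]+s*a+c*b,zc+z)) for a in(-.03,.03) for b in(-.008,.008) for z in(-.022,.022)]
        m=np.zeros((400,640),np.uint8);cv2.fillConvexPoly(m,cv2.convexHull(np.round(np.array(P)*16).astype(np.int32)),1,shift=4);return m>0
    def f(v):
        m=q(v);return 1-(m&k).sum()/(m|k).sum()
    r=minimize(f,x0,method="Nelder-Mead",options=dict(initial_simplex=np.array([x0]*4)+np.r_[np.zeros((1,3)),np.diag([.008,.008,.15])],xatol=1e-4,fatol=1e-4))
    return r.x,r.fun,k.sum()
E
python3 - <<'E'
from fit import *
w=cam("wrist")
r=fitbar(w,np.array([.4696,-.147,.42]));print(r,proj(w,(*r[0][:2],.072)))
print(totool((*r[0][:2],.06)))
v=R.from_rotvec(arm.observe()["tool_rot"]).as_matrix();print("yaw",np.arctan2(v[1,0],v[0,0]))
E
```

```text
(array([ 0.4687722 , -0.14883856,  0.40517682]), np.float64(0.17479674796747968), np.int64(1218)) [328.04215892 175.37545728]
[ 1.2238041   0.8063411  16.30025558]
yaw 0.4709453361216943
```

Call:
step_arm(
  motion="0.6 0.4 3 0.066 0;1.2 0.8 6 0.066 0;1.2 0.8 9 0.066 0;1.2 0.8 10 0.066 0;1.2 0.8 10 0.066 0",
)

```text
time_s: 7.62
tcp_pos: [0.4685, -0.1498, 0.1233]
tool_rot: [-3.077, -0.63, 0.001]
ft_force: [-0.1, -0.0, 0.7]
finger_gap: 0.0854
finger_force: 0.0
```

```bash
python3 - <<'E'
from fit import *
w=cam("wrist","w3")
for x0 in([.4688,-.1488,.405],[.471,-.145,.36]):
    r=fitbar(w,np.array(x0));print(r,totool((*r[0][:2],.041)))
E
```

```text
(array([ 0.46681183, -0.1500395 ,  0.38849255]), np.float64(0.2652292950034223), np.int64(2147)) [-0.21261023 -0.11974503  8.33053409]
(array([ 0.47580191, -0.14568966,  0.38883124]), np.float64(0.29079919408999333), np.int64(2125)) [ 0.78500035 -0.16663325  8.33142624]
```

View pics/w3.png

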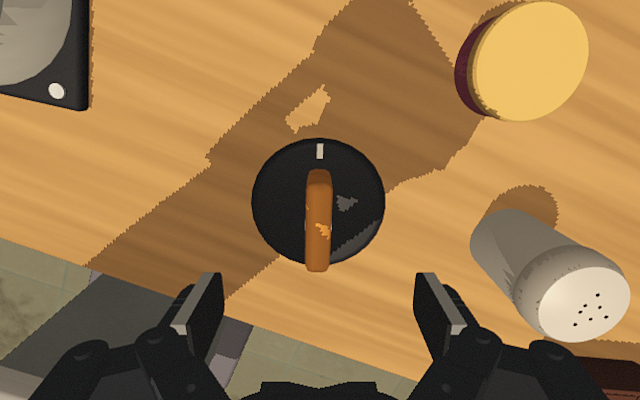

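The bar stands upright between the jaws at columns 305–332 and rows 170–272. The disc is centred near (318,202) with its tick at (320,151), and the shaker is clear of the fingers.

```bash
sed -i 's/<43/<75/' fit.py; python3 - <<'E'
from fit import *
w=cam("wrist")
d=plane(w,(318,202.5),.028);tk=plane(w,(320,151),.028);print("disc",d,totool(d),"tickang",np.arctan2(*(tk-d)[:2][::-1]))
r=fitbar(w,np.array([.4688,-.1488,.405]));print(r,totool((*r[0][:2],.041)))
E
```

```text
disc [ 0.47459988 -0.14773474  0.028     ] [ 0.56804389 -0.07761233  9.68577329] tickang 0.36539834624860584
(array([ 0.46260711, -0.1515167 ,  0.36199349]), np.float64(0.6420645161290323), np.int64(7605)) [-0.68127516 -0.19815317  8.38347939]
```

```bash
python3 - <<'E'
from fit import *
w=cam("wrist")
a=np.array([np.cos(.38),np.sin(.38),0])
for p,z,s in(((318,271.5),.072,.03),((319,170),.028,-.03)):print(totool(plane(w,p,z)+s*a))
for c in((.4746,-.1477),(.4715,-.149)):
  for dx,z in((-.03,.072),(.03,.072),(.03,.028),(.05,.028),(-.05,.028)):print(c,dx,z,proj(w,np.r_[c,z]+dx*a).round(1))
E
```

```text
[0.44067623 0.02240872 5.30708054]
[-0.01090951 -0.04783267  9.70606919]
(0.4746, -0.1477) -0.03 0.072 [316.1 269.7]
(0.4746, -0.1477) 0.03 0.072 [318.2 177.8]
(0.4746, -0.1477) 0.03 0.028 [318.2 162. ]
(0.4746, -0.1477) 0.05 0.028 [318.8 132.9]
(0.4746, -0.1477) -0.05 0.028 [315.9 263.4]
(0.4715, -0.149) -0.03 0.072 [316.1 274.3]
(0.4715, -0.149) 0.03 0.072 [318.2 183.4]
(0.4715, -0.149) 0.03 0.028 [318.1 166.7]
(0.4715, -0.149) 0.05 0.028 [318.8 137.9]
(0.4715, -0.149) -0.05 0.028 [315.9 267.2]
```

Call:
step_arm(
  motion="0.3 0 3 0.02 0;0.3 0 6 0.02 0;0.3 0 8.2 0.02 0;0.3 0 8.2 0.02 120;0.3 0 8.2 0.02 255",
)

```text
time_s: 8.4
tcp_pos: [0.4725, -0.1499, 0.043]
tool_rot: [3.083, 0.597, 0.003]
ft_force: [-0.3, 0.6, 0.7]
finger_gap: 0.0516
finger_force: 0.0
```

Call:
step_arm(
  motion="0 0 0 0 255;0 0 0 0 255;0 0 0 0 255;0 0 0 0 255",
)

```text
time_s: 8.9
tcp_pos: [0.4723, -0.1498, 0.0427]
tool_rot: [3.083, 0.597, 0.003]
ft_force: [0.0, 0.4, 6.4]
finger_gap: 0.0153
finger_force: 59.8
```

Call:
step_arm(
  motion="0 0 -2 0 255;0 0 -5 0 255;0 0 -10 0 255;0 0 -15.7 0 255;0 0 -15.7 0 255",
)

```text
time_s: 9.52
tcp_pos: [0.4739, -0.1506, 0.2038]
tool_rot: [3.078, 0.597, 0.013]
ft_force: [0.1, 0.3, -2.0]
finger_gap: 0.0153
finger_force: 59.2
```

Call:
step_arm(
  motion="0.7 -5 0 0 255;1.4 -10 0 0.1 255;2.1 -15 0 0.2 255;3 -20 0 0.2 255;3 -21.4 0 0.2 255",
)

```text
time_s: 10.15
tcp_pos: [0.4172, 0.0624, 0.1958]
tool_rot: [-3.127, -0.292, 0.006]
ft_force: [0.5, -1.3, -3.5]
finger_gap: 0.0151
finger_force: 60.0
```

```bash
sleep 0; python3 - <<'E'
from h import *
w=cam("wrist","w4");s=arm.observe();print(s["tcp_pos"],s["tool_rot"],s["finger_gap"],s["ft_force"])
cam("top","t4")
E
```

```text
[0.4171765  0.06259624 0.19603796] [-3.12664145 -0.2917179   0.00606395] 0.015188570882622033 [-0.28356114  0.91202316 -2.78991628]
```

View pics/w4.png

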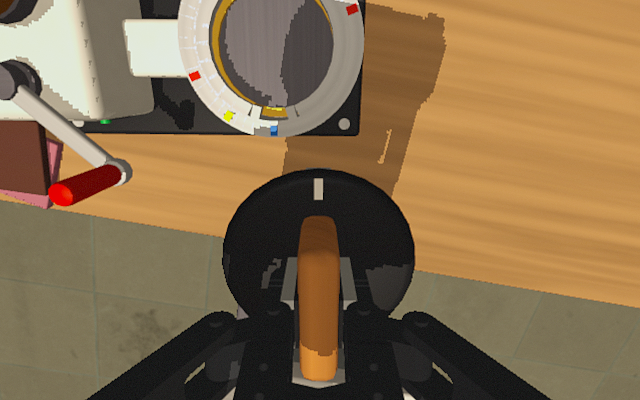

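The wrist view shows the mill's marks: blue (274,130), yellow (229,117), red (195,76) and red (352,9). The held lid has its disc edges at columns 222 and 414, its top edge at row 168, and its tick at (318.5,189).

```bash
python3 - <<'E'
from h import *
from scipy.optimize import least_squares
d=get_image("wrist");K=d["intrinsics"];H=d["hand_eye"]
def pose(p,r):
    T=np.eye(4);T[:3,:3]=R.from_rotvec(r).as_matrix();T[:3,3]=p;return (None,K,T@H)
s=arm.observe();c4=pose(s["tcp_pos"],s["tool_rot"]);c1=pose([.4215,.1943,.2392],[3.055,.73,-.001])
pi=np.pi
M4=[(pi,274,130),(pi-.6,229,117),(pi-1.2,195,76),(-1.2,352,9)]
M1=[(0,490,60),(-.6,520,85),(-1.2,528,124),(pi-1.2,392,134),(pi-.6,404,171),(pi,433,190)]
t=cam("top")
Mt=[(0,180+437/5,180+84/5),(pi,180+477/5,180+298/5),(-.6,180+501/5,180+90/5),(pi-.6,180+411/5,180+293/5)]
def res(v,sets):
    return np.concatenate([proj(c,(v[0]+.055*np.cos(v[2]+a),v[1]+.055*np.sin(v[2]+a),.09))-[u,w] for c,M in sets for a,u,w in M])
for S in([(c4,M4)],[(c1,M1)],[(t,Mt)],[(c4,M4),(c1,M1)]):
    r=least_squares(res,[.519,.112,.18],args=(S,));print(r.x,np.abs(r.fun).max())
m=r.x
# lid centre in tool from disc outline
cc=(None,K,H)
def dr(v):
    zt=.0147;o=[]
    a=np.linspace(0,2*pi,181);P=np.array([proj(cc,(v[0]+.05*np.cos(x),v[1]+.05*np.sin(x),zt)) for x in a])
    return [P[:,0].min()-222,P[:,0].max()-414,P[:,1].min()-168]
l=least_squares(dr,[0,0]);print("lid in tool",l.x,l.fun)
zt=.0147;print("tick dir",[proj(cc,(l.x[0]+.045,l.x[1],zt)),proj(cc,(l.x[0]+.03,l.x[1],-.029))])
Rm=R.from_rotvec(s["tool_rot"]).as_matrix();print("toolyaw",np.arctan2(Rm[1,0],Rm[0,0]),"tilt",Rm[:,2])
print("to go", Rm.T@(np.array([m[0],m[1],.2])-s["tcp_pos"])*100-np.r_[l.x*100,0])
E
```

```text
[0.52245094 0.11071596 0.17753474] 1.3681836875427678
[0.52095795 0.11292633 0.17336967] 1.253594286136547
[0.51893322 0.11219982 0.17478482] 0.6897584720747147
[0.52161826 0.11182686 0.18001714] 3.318396283440677
lid in tool [ 5.73047578e-06 -4.62318336e-05] [-3.90222622  3.89739306  0.71428033]
tick dir [array([317.8250322, 179.3958811]), array([317.66084665, 253.10994885])]
toolyaw 0.18384728818433643 tilt [-2.06117236e-03 -6.83903656e-04 -9.99997642e-01]
to go [11.07578597 -3.18021787 -0.33498661]
```

Call:
step_arm(
  motion="4 -1 0 0 255;8 -2.2 0 0 255;11 -3.1 0 0 255;11 -3.1 2 0 255;11 -3.1 4 0 255",
)

```text
time_s: 10.98
tcp_pos: [0.5213, 0.1096, 0.1562]
tool_rot: [3.128, 0.284, -0.003]
ft_force: [-0.2, -0.1, -2.8]
finger_gap: 0.0155
finger_force: 60.1
```

Call:
step_arm(
  motion="0 0 1.2 0 255;0 0 1.5 0 255;0 0 1.5 0 255",
)

```text
time_s: 11.35
tcp_pos: [0.5216, 0.1107, 0.1434]
tool_rot: [3.128, 0.286, 0.0]
ft_force: [-0.0, -0.2, -2.0]
finger_gap: 0.0155
finger_force: 60.0
```

```bash
python3 - <<'E'
from h import *
w=cam("wrist","w5");t=cam("side","s5");s=arm.observe();print(s["tcp_pos"],s["tool_rot"],s["ft_force"])
c=w[0].copy();c[250:400,0:200]=cv2.resize(t[0][210:290,280:387],(200,150));cv2.imwrite("pics/w5c.png",c)
E
```

```text
[0.52223114 0.11085778 0.14428746] [3.12843894e+00 2.86683011e-01 2.81502739e-03] [-0.97669235 -0.22174079 -2.03006653]
```

View pics/w5c.png

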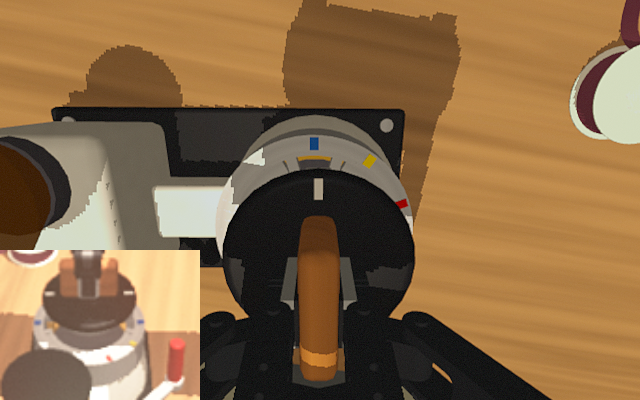

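The marks show at blue (314,143), yellow (370,161) and red (402,204). The lid's tick is at (318.5,189) and the front of its disc at row 169.

```bash
python3 - <<'E'
from h import *
from scipy.optimize import least_squares
d=get_image("wrist");K=d["intrinsics"];H=d["hand_eye"];s=arm.observe();cc=(None,K,H)
T=np.eye(4);T[:3,:3]=R.from_rotvec(s["tool_rot"]).as_matrix();T[:3,3]=s["tcp_pos"];c=(None,K,T@H)
def res(v):return np.concatenate([proj(c,(v[0]+.055*np.cos(v[2]+a),v[1]+.055*np.sin(v[2]+a),.09))-p for a,p in((0,(314,143.5)),(-.6,(370,161)),(-1.2,(402,204)))])
r=least_squares(res,[.521,.112,.178]);print(r.x,r.fun.round(1));print("mouth in tool cm",totool((*r.x[:2],.09)))
for zt in(.0147,.018,.021):
    print(zt,[least_squares(lambda x:proj(cc,(x[0]+q,0,z))[1]-row,[0.]).x*1000 for q,z,row in((.05,zt,168.5),(.03,zt,215.5),(-.03,zt-.044,380))])
Rm=T[:3,:3];print("toolyaw",np.arctan2(Rm[1,0],Rm[0,0]))
E
```

```text
[0.52195879 0.11266741 0.18007613] [ 1.1  0.5 -0.4  0.  -0.7 -0.7]
mouth in tool cm [-0.0109944  -0.17922087  5.4370388 ]
0.0147 [array([0.10301062]), array([-2.73116217]), array([2.71584709])]
0.018 [array([-0.66294018]), array([-4.00318742]), array([-0.80595523])]
0.021 [array([-1.35925908]), array([-5.15957402]), array([-4.0075937])]
toolyaw 0.18285909830888095
```

Call:
step_arm(
  motion="0.05 -0.15 0.3 0 255;0.05 -0.15 0.7 0 255;0.05 -0.15 1 0 255;0.05 -0.15 1.3 0 255;0.05 -0.15 1.3 0 255",
)

```text
time_s: 12.12
tcp_pos: [0.5217, 0.1124, 0.1298]
tool_rot: [-3.128, -0.287, 0.001]
ft_force: [-0.1, -0.0, -1.6]
finger_gap: 0.0153
finger_force: 60.0
```

Call:
step_arm(
  motion="0 0 0.3 0 255;0 0 0.6 0 255;0 0 0.8 0 255;0 0 0.8 0 255",
)

```text
time_s: 12.62
tcp_pos: [0.5218, 0.1125, 0.122]
tool_rot: [-3.128, -0.287, 0.001]
ft_force: [-0.0, 0.5, -2.2]
finger_gap: 0.0156
finger_force: 60.0
```

No contact; the lid is entering freely.

Call:
step_arm(
  motion="0 0 0.3 0 255;0 0 0.6 0 255;0 0 0.8 0 255;0 0 0.9 0 255;0 0 0.9 0 255",
)

```text
time_s: 13.25
tcp_pos: [0.5219, 0.1123, 0.1131]
tool_rot: [3.128, 0.287, -0.0]
ft_force: [0.6, 0.2, -2.4]
finger_gap: 0.0153
finger_force: 60.0
```

Call:
step_arm(
  motion="0 0 0.1 0 255;0 0 0.2 0 255;0 0 0.2 0 255",
)

```text
time_s: 13.62
tcp_pos: [0.5224, 0.1124, 0.1127]
tool_rot: [3.128, 0.287, 0.001]
ft_force: [-3.5, -1.0, 6.2]
finger_gap: 0.0152
finger_force: 61.1
```

Contact came at exactly the expected seated height (0.1127), so I'll twist.

Call:
step_arm(
  motion="0 0 0 0.06 255;0 0 0 0.12 255;0 0 0 0.18 255;0 0 0 0.24 255;0 0 0 0.3 255",
)

```text
time_s: 14.25
tcp_pos: [0.5233, 0.1129, 0.1127]
tool_rot: [-3.135, 0.186, -0.005]
ft_force: [0.8, 2.1, 3.9]
finger_gap: 0.015
finger_force: 60.8
```

```bash
python3 - <<'E'
from h import *
s=arm.observe();M=R.from_rotvec(s["tool_rot"]).as_matrix();print(np.arctan2(M[1,0],M[0,0]),s["ft_force"],s["ft_torque"],s["tcp_pos"])
E
```

```text
-0.11842435249511939 [0.80829887 2.07476058 3.90912767] [0.1462663  0.08806809 0.25110067] [0.52334731 0.11288527 0.11272476]
```

Turning well: −0.118 against about −0.12 expected, with small forces. Now the rest.

Call:
step_arm(
  motion="0 0 0 0.06 255;0 0 0 0.12 255;0 0 0 0.18 255;0 0 0 0.24 255;0 0 0 0.3 255",
)

```text
time_s: 14.88
tcp_pos: [0.5233, 0.1127, 0.1127]
tool_rot: [-3.072, 0.652, -0.005]
ft_force: [1.1, 1.4, 3.0]
finger_gap: 0.0153
finger_force: 60.8
```

Call:
step_arm(
  motion="0 0 0 0.005 255;0 0 0 0.005 255;0 0 0 0.005 255",
)

```text
time_s: 15.25
tcp_pos: [0.5233, 0.1128, 0.1127]
tool_rot: [-3.071, 0.656, -0.005]
ft_force: [1.6, 1.3, 6.1]
finger_gap: 0.0151
finger_force: 61.2
```

```bash
python3 - <<'E'
from h import *
w=cam("wrist","w6");t=cam("side")
s=arm.observe();M=R.from_rotvec(s["tool_rot"]).as_matrix();print(np.arctan2(M[1,0],M[0,0]),s["ft_force"],s["ft_torque"],s["tcp_pos"])
c=w[0].copy();c[200:400,0:220]=cv2.resize(t[0][210:300,280:379],(220,200),interpolation=cv2.INTER_CUBIC);cv2.imwrite("pics/w6c.png",c)
E
```

```text
-0.4212320832008927 [1.97189758 2.38137683 4.91663985] [ 0.14912751 -0.08043717  0.27181235] [0.52332024 0.1127476  0.11271777]
```

View pics/w6c.png

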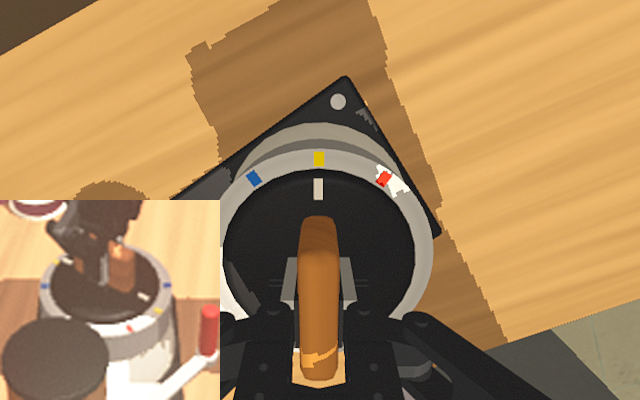

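The white tick at (318,189) points straight at the yellow mark at (319,159), and the lid lies flush on the collar. I'm handing in.

```bash
python3 -c "
from cell import arm
print(arm.close_job())"
```

```text
the job is handed in; nothing more can be done
None
```

The job is handed in: the dosing lever was pushed to its stop and sprang back. The lid is seated and held at the yellow half-way marks, still gripped, and the tin and shaker were not touched.

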